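# Load the burnout tray in case order

### The arm

A 7-joint arm with a two-finger parallel gripper is mounted at the origin on a cart in front of the work surface, level with it; the furniture and walls round the work are solid. World frame = base frame: x ahead of the robot, y to its left, z up, the work surface at z = 0. Lengths are in mm, angles in rad, forces in N, time in s.
With the tool pointing down it reaches from about 425 to 800 mm from the base axis. Payload 8.3 kg.
Tool frame: the origin (TCP) lies midway between the tips of the shut fingers; the grasp point (between the pads) lies 19 mm behind it; z points along the fingers, y is the line along which they close (so a half turn about z gives the same grasp; the last joint's range is limited). The gripper opens to 85 mm and grips with 20 to 120 N. Pads are 22 mm wide; open, the fingers measure 114 mm over their backs; the gripper's body (76 mm by 85 mm) begins 54 mm behind the grasp point. The pads swing forward as they close: fully open they stand 13 mm farther back than shut.
Start: joints at [1.078, 0.383, 0.016, 1.37, -0.006, 1.388, -0.046], TCP at [260.464, -568.121, 231.279] pointing down, gripper open.
Joint ranges: [-2.95, 2.95], [-0.25, 2.06], [-1.52, 1.56], [0.18, 2.33], [-1.44, 4.58], [0.02, 2.06], [-3.01, 3.01]. Speed limits (rad/s): [2.39, 2.39, 3.01, 3.01, 3.14, 3.14, 3.14].

### API

Orientations are given as a rotation vector (axis times angle).
In Python, from station import * gives the robot as it stands.
- The arm moves only by the tool arm_command, never from a script. Its argument "moves" is a list of rows, each an object of numbers: "dx", "dy", "dz": the shift along the world's x, y, z in m; "rx", "ry", "rz": the turn, a rotation vector about the world's x, y, z in units of 6 degrees (1.0 is 6 degrees). In form: [{"dx": .., "dy": .., "dz": .., "rx": .., "ry": .., "rz": ..}, ...]. A call has 1 to 20 rows; each row shifts and turns the commanded pose from where the row before left it; what a row does not reach is not made up. A row lasts 1/12 s, in which the tool goes at most 41.7 mm and 7.16 degrees, less where a joint would pass 70% of its speed; a pose out of reach is approached as far as the arm can. A call with a gripper value outside its range is refused whole. "gripper" is the finger opening in m, from 0 to 0.0854, set as the call begins (left out, the last holds). The fingers move at their own pace and stop on an object; the grip force is fixed at half the most. Time passes only in rows, so rows that do not move let the fingers close. It gives the time, the measured TCP pose, the force, the opening and the grip force at its end, in the units of the state.
- observe(): the state, without advancing time (a new reading comes with each control period).
- grab_frame(name): name is "side" or "top" or "wrist"; returns the picture (480x640x3 uint8, red, green, blue); there is no depth.
- camera_model(name): a dict with "mtx" (3x3 intrinsics, pixels), "world_to_cam" (4x4, takes a point from world to camera coordinates); the wrist camera has in their place "mount" (4x4, takes a point from camera to tool coordinates, whose origin is the TCP and whose axes are the flange's). Camera axes: x right, y up, looking along -z (the intrinsics and any distortion apply to the point x, -y, -z); pixel columns grow to the right and rows downward; lengths in mm; the calibration is good to about 2 mm. A picture is of the moment at which its call begins: read the wrist's pose just before it. camera_model takes no time and is no camera call.
- finish_job(): hands the job in; it is judged then, once.
Trained networks look in the newest picture that a camera, given by its name, has taken for a name from the list of things; names that differ only in an ending like _2 or _b are one class to them, and where a whole thing is asked for, a point or a joint stands for the part that bears it (a point fixed in the world has none). Each returns a list of dicts, best first, with "confidence" (0 to 1); they miss things now and then, are a little off and sometimes report something else, mostly with a low value. They report only what shows in the picture. A call takes as long as a camera call. They do not tell look-alikes from the thing itself.
- spot_in(camera, name): "position" ([column, row] in pixels, amid what is visible of it).
- outline_of(camera, name): "mask" (480x640 bool, what is visible of it) and "position" ([column, row] in pixels, amid what is visible of it).
- tip_of(camera, name): "position" ([column, row] in pixels: a listed point, or the origin of a listed thing).
The state is a dict: "t": time; "q": joint angles; "qvel": joint speeds; "effort": joint torques, N m; "position": TCP position; "ee_rot": TCP orientation; "force": force on the tool from outside, world axes, zero at the start; "moment": the same for the moment, N m; "grip_width": opening from 0.0 (shut) to 1.0 (fully open); "grip_force": force on a finger pad.
Only numpy, scipy, OpenCV 4.12 (cv2) and the standard library are available. Lean on these libraries where they do the work, as an engineer would, in place of code of your own. Each camera call takes 0.05 s, during which the arm holds its last target. There are 200 camera calls.

### The job

Lift the four investment moulds off their coloured sprue bases and stand them upright in the four seats of the burnout tray, keeping the order of the row: the leftmost mould goes in the seat next to the tray's handle, the next one beside it, and so on to the far end. Their crayon marks burn off in the furnace, so the order is the only record of the cases; set the moulds down rather than dropping them and do not tip any over, for unfired investment chips.

Things in the scene. Friction and masses are not known exactly. Their poses are not given: they have to be found in the camera images.
- mould_red: loose off-white cylinder 44 mm in diameter, 50 mm high, about 0.12 kg, a red crayon stroke 34 x 12 mm on its flat top. Origin: centre of its underside, z up. Its underside has a bore 24 mm wide and deep; it starts on the red base with that base's post in the bore, so lift it straight up by over 20 mm before moving sideways.
- base_red: red sprue base fixed on the white setting board: disc 60 mm in diameter, 10 mm high, with a central post 12 mm in diameter, 18 mm above the disc. Origin: centre of its underside, 12 mm above the worktop; z up, y along the row towards its left end as the robot sees it. The four bases stand in a straight row 68 mm apart, in an order that changes.
- mould_blue: loose off-white cylinder 44 mm in diameter, 50 mm high, about 0.12 kg, a blue crayon stroke 34 x 12 mm on its flat top. Origin: centre of its underside, z up. Its underside has a bore 24 mm wide and deep; it starts on the blue base with that base's post in the bore, so lift it straight up by over 20 mm before moving sideways.
- base_blue: blue sprue base fixed on the white setting board: disc 60 mm in diameter, 10 mm high, with a central post 12 mm in diameter, 18 mm above the disc. Origin: centre of its underside, 12 mm above the worktop; z up, y along the row towards its left end as the robot sees it. The four bases stand in a straight row 68 mm apart, in an order that changes.
- mould_green: loose off-white cylinder 44 mm in diameter, 50 mm high, about 0.12 kg, a green crayon stroke 34 x 12 mm on its flat top. Origin: centre of its underside, z up. Its underside has a bore 24 mm wide and deep; it starts on the green base with that base's post in the bore, so lift it straight up by over 20 mm before moving sideways.
- base_green: green sprue base fixed on the white setting board: disc 60 mm in diameter, 10 mm high, with a central post 12 mm in diameter, 18 mm above the disc. Origin: centre of its underside, 12 mm above the worktop; z up, y along the row towards its left end as the robot sees it. The four bases stand in a straight row 68 mm apart, in an order that changes.
- mould_yellow: loose off-white cylinder 44 mm in diameter, 50 mm high, about 0.12 kg, a yellow crayon stroke 34 x 12 mm on its flat top. Origin: centre of its underside, z up. Its underside has a bore 24 mm wide and deep; it starts on the yellow base with that base's post in the bore, so lift it straight up by over 20 mm before moving sideways.
- base_yellow: yellow sprue base fixed on the white setting board: disc 60 mm in diameter, 10 mm high, with a central post 12 mm in diameter, 18 mm above the disc. Origin: centre of its underside, 12 mm above the worktop; z up, y along the row towards its left end as the robot sees it. The four bases stand in a straight row 68 mm apart, in an order that changes.
- burnout_tray: fixed dark steel tray 88 x 308 mm, 14 mm thick, flat on the worktop, left or right of the setting board, turned up to 0.3 rad. Origin: centre of its underside; x across, y along it, z up. Four round seats 58 mm in diameter, 7 mm deep (floor 7 mm above the worktop), centres on its y axis at y = -102, -34, +34, +102 mm.
- tray_handle: wire handle of the burnout tray: steel arch across it with a white ceramic sleeve (15 x 38 mm), 64 mm wide, 40 mm high, fixed at the tray's +y or -y end (it changes), 145 mm from the tray's centre, 43 mm from the nearest seat's centre; the other end has only a dark bar 5 mm high. Origin: middle of the arch's foot on the tray's top, 14 mm above the worktop.
Mind the look-alikes: they are no part of the job. Leave any orange look-alike of the mould_yellow alone.

How it is judged (in metres and radians):
At the end, for the whole second after the job is handed in: Each mould stands upright (0.1 rad) and at rest on the floor of its seat, within 10 mm of its centre: the mould of the leftmost base in the seat next to the handle, the second from the left in the second seat, the third in the third, the rightmost in the seat farthest from the handle (((y of each of base_blue, base_green, base_yellow in the frame of base_red below 0.034 m and horizontal distance between mould_red and tray_handle between 0.033 and 0.053 m) or (y of each of base_blue, base_green, base_yellow in the frame of base_red below 0.102 m and y of any of base_blue, base_green, base_yellow in the frame of base_red above 0.034 m and horizontal distance between mould_red and tray_handle between 0.101 and 0.121 m) or (y of each of base_blue, base_green, base_yellow in the frame of base_red below 0.17 m and y of any of base_blue, base_green, base_yellow in the frame of base_red above 0.102 m and horizontal distance between mould_red and tray_handle between 0.169 and 0.189 m) or (y of each of base_blue, base_green, base_yellow in the frame of base_red below 0.238 m and y of any of base_blue, base_green, base_yellow in the frame of base_red above 0.17 m and horizontal distance between mould_red and tray_handle between 0.237 and 0.257 m)) and x of mould_red in the frame of burnout_tray between -0.01 and 0.01 m and z of mould_red in the frame of burnout_tray between 0.004 and 0.01 m and angle between each of mould_red, mould_blue, mould_green, mould_yellow's own z axis and vertical below 0.1 rad and linear speed of each of mould_red, mould_blue, mould_green, mould_yellow below 0.02 m/s and ((y of each of base_red, base_green, base_yellow in the frame of base_blue below 0.034 m and horizontal distance between mould_blue and tray_handle between 0.033 and 0.053 m) or (y of each of base_red, base_green, base_yellow in the frame of base_blue below 0.102 m and y of any of base_red, base_green, base_yellow in the frame of base_blue above 0.034 m and horizontal distance between mould_blue and tray_handle between 0.101 and 0.121 m) or (y of each of base_red, base_green, base_yellow in the frame of base_blue below 0.17 m and y of any of base_red, base_green, base_yellow in the frame of base_blue above 0.102 m and horizontal distance between mould_blue and tray_handle between 0.169 and 0.189 m) or (y of each of base_red, base_green, base_yellow in the frame of base_blue below 0.238 m and y of any of base_red, base_green, base_yellow in the frame of base_blue above 0.17 m and horizontal distance between mould_blue and tray_handle between 0.237 and 0.257 m)) and x of mould_blue in the frame of burnout_tray between -0.01 and 0.01 m and z of mould_blue in the frame of burnout_tray between 0.004 and 0.01 m and ((y of each of base_red, base_blue, base_yellow in the frame of base_green below 0.034 m and horizontal distance between mould_green and tray_handle between 0.033 and 0.053 m) or (y of each of base_red, base_blue, base_yellow in the frame of base_green below 0.102 m and y of any of base_red, base_blue, base_yellow in the frame of base_green above 0.034 m and horizontal distance between mould_green and tray_handle between 0.101 and 0.121 m) or (y of each of base_red, base_blue, base_yellow in the frame of base_green below 0.17 m and y of any of base_red, base_blue, base_yellow in the frame of base_green above 0.102 m and horizontal distance between mould_green and tray_handle between 0.169 and 0.189 m) or (y of each of base_red, base_blue, base_yellow in the frame of base_green below 0.238 m and y of any of base_red, base_blue, base_yellow in the frame of base_green above 0.17 m and horizontal distance between mould_green and tray_handle between 0.237 and 0.257 m)) and x of mould_green in the frame of burnout_tray between -0.01 and 0.01 m and z of mould_green in the frame of burnout_tray between 0.004 and 0.01 m and ((y of each of base_red, base_blue, base_green in the frame of base_yellow below 0.034 m and horizontal distance between mould_yellow and tray_handle between 0.033 and 0.053 m) or (y of each of base_red, base_blue, base_green in the frame of base_yellow below 0.102 m and y of any of base_red, base_blue, base_green in the frame of base_yellow above 0.034 m and horizontal distance between mould_yellow and tray_handle between 0.101 and 0.121 m) or (y of each of base_red, base_blue, base_green in the frame of base_yellow below 0.17 m and y of any of base_red, base_blue, base_green in the frame of base_yellow above 0.102 m and horizontal distance between mould_yellow and tray_handle between 0.169 and 0.189 m) or (y of each of base_red, base_blue, base_green in the frame of base_yellow below 0.238 m and y of any of base_red, base_blue, base_green in the frame of base_yellow above 0.17 m and horizontal distance between mould_yellow and tray_handle between 0.237 and 0.257 m)) and x of mould_yellow in the frame of burnout_tray between -0.01 and 0.01 m and z of mould_yellow in the frame of burnout_tray between 0.004 and 0.01 m); the robot touches nothing.
It fails at once if a mould is tipped over (leans more than 0.5 rad) (angle between any of mould_red, mould_blue, mould_green, mould_yellow's own z axis and vertical above 0.5 rad).
It fails at once if a mould is dropped (moves faster than 0.6 m/s with no finger touching it) ((linear speed of mould_red above 0.6 m/s and contact force between mould_red and the fingers below 0.01 N) or (linear speed of mould_blue above 0.6 m/s and contact force between mould_blue and the fingers below 0.01 N) or (linear speed of mould_green above 0.6 m/s and contact force between mould_green and the fingers below 0.01 N) or (linear speed of mould_yellow above 0.6 m/s and contact force between mould_yellow and the fingers below 0.01 N)).
It also fails if it takes over 106 s, if anything falls off the work surface, if the arm or the gripper's body presses on something with over 40 N, if the wrist force passes 120 N, or if a joint passes its speed limit or range.

## Working session

There is one attempt and no reset: what is moved stays moved. The work goes in short steps, Python scripts to look and compute and a tool call to move; the robot and the scene stay as the last step left them, time stands still between calls to the robot, and variables do not carry over. Pictures are saved under pics/ and viewed, at most 14 in all, crops included, and the job is handed in when it is done.

Besides the shell and the picture viewer there is one more tool, called after "Call:" in YAML: its name, and indented under it one key for each argument. arm_command: Moves the arm, as the interface text tells. Its arguments: {"type":"object","properties":{"moves":{"type":"array","items":{"type":"object","properties":{"dx":{"type":"number"},"dy":{"type":"number"},"dz":{"type":"number"},"rx":{"type":"number"},"ry":{"type":"number"},"rz":{"type":"number"}}}},"gripper":{"type":"number"}},"required":["moves"]}

```bash
mkdir -p pics
python3 - <<'E'
from station import *
import cv2
s=observe();print(s['t'],s['position'],s['ee_rot'],s['grip_width'])
for n in("top","side"):
    im=grab_frame(n);cv2.imwrite(f"pics/{n}1.png",im[:,:,::-1])
    c=camera_model(n);print(n,c)
    for o in("mould_red","mould_blue","mould_green","mould_yellow","base_red","base_blue","base_green","base_yellow","burnout_tray","tray_handle"):
        print(o,[(tuple(round(float(v)) for v in d['position']),round(float(d['confidence']),2)) for d in tip_of(n,o)][:3])
print(camera_model("wrist"))
E
```

```text
0.0 [ 260.24084446 -567.67395813  230.25074108] [-3.06739009e+00 -6.69643737e-01  7.34156369e-04] 0.997044942396825
top {'mtx': array([[543.08167402,   0.        , 313.31376077],
       [  0.        , 543.08167402, 236.48634806],
       [  0.        ,   0.        ,   1.        ]]), 'world_to_cam': array([[-1.82864341e-02, -9.99832402e-01, -8.80202915e-04,
         1.39214130e+01],
       [ 9.89120436e-01, -1.82190272e-02,  1.45975445e-01,
        -4.86094543e+02],
       [-1.45967016e-01,  1.79874367e-03,  9.89287822e-01,
        -1.24482338e+03],
       [ 0.00000000e+00,  0.00000000e+00,  0.00000000e+00,
         1.00000000e+00]])}
mould_red [((438, 220), 0.92)]
mould_blue [((384, 239), 0.73)]
mould_green [((411, 230), 0.67)]
mould_yellow [((360, 245), 0.88), ((308, 272), 0.82)]
base_red [((440, 223), 0.45)]
base_blue [((386, 236), 0.71)]
base_green [((409, 228), 0.72), ((388, 237), 0.56)]
base_yellow [((359, 245), 0.56), ((412, 231), 0.31), ((234, 218), 0.2)]
burnout_tray [((233, 217), 0.56), ((438, 222), 0.42)]
tray_handle [((295, 232), 0.55)]
side {'mtx': array([[459.30458406,   
[... 665 characters left out ...]
ed [((387, 387), 0.81)]
base_blue [((342, 331), 0.54)]
base_green [((363, 356), 0.56)]
base_yellow [((325, 302), 0.62)]
burnout_tray [((329, 224), 0.88)]
tray_handle [((328, 252), 0.56)]
{'mtx': array([[382.25666463,   0.        , 316.50695633],
       [  0.        , 382.25666463, 239.99296246],
       [  0.        ,   0.        ,   1.        ]]), 'mount': array([[ 5.31582025e-04,  9.49075676e-01,  3.15047739e-01,
         8.02144468e+01],
       [ 9.99999662e-01, -3.06808226e-04, -7.63051406e-04,
        -8.99649902e-01],
       [-6.27534291e-04,  3.15048038e-01, -9.49075518e-01,
        -1.43218513e+02],
       [ 0.00000000e+00,  0.00000000e+00,  0.00000000e+00,
         1.00000000e+00]])}
```

View pics/top1.png

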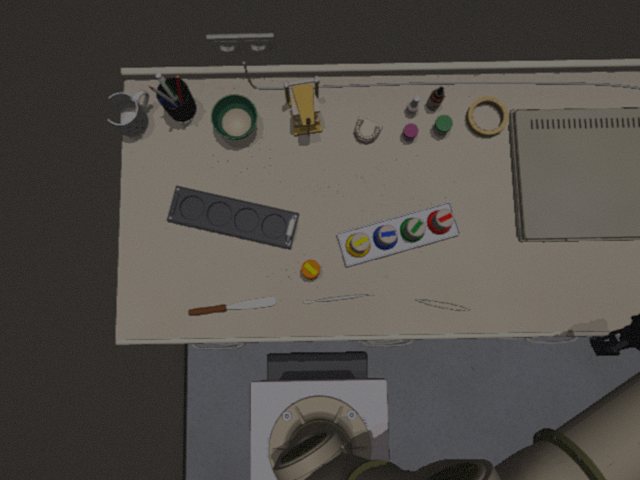

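View pics/side1.png

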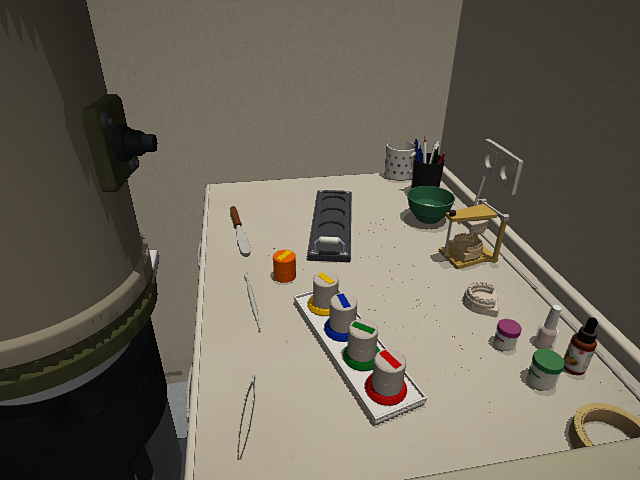

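Row from left to right: yellow (360,245), blue (385,237), green (411,230), red (440,219). The tray is on the left with its white handle sleeve at (291,228), at the end towards the board. The orange look-alike is at (310,270).

```bash
cat > h.py <<'E'
from station import *
import numpy as np, cv2
from scipy.spatial.transform import Rotation as R
def cam(name,s=None):
    c=camera_model(name);K=c['mtx']
    if name=="wrist":
        T=np.eye(4);T[:3,:3]=R.from_rotvec(s['ee_rot']).as_matrix();T[:3,3]=s['position']
        return K,T@c['mount']
    return K,np.linalg.inv(c['world_to_cam'])
def toworld(K,C,p,z):
    p=np.atleast_2d(p).astype(float)
    d=np.c_[(p[:,0]-K[0,2])/K[0,0],-(p[:,1]-K[1,2])/K[1,1],-np.ones(len(p))]@C[:3,:3].T
    o=C[:3,3];return (o+d*((z-o[2])/d[:,2])[:,None])[:,:2]
HS={'red':(0,6),'blue':(105,130),'green':(50,80),'yellow':(22,32)}
def stroke(im,c,roi,smin=110):
    h=cv2.cvtColor(im,cv2.COLOR_RGB2HSV);x0,y0,x1,y1=roi
    lo,hi=HS[c];m=(h[...,0]>=lo)&(h[...,0]<=hi)&(h[...,1]>smin)&(h[...,2]>90)
    if c=='red': m|=(h[...,0]>174)&(h[...,1]>smin)&(h[...,2]>90)
    k=np.zeros_like(m);k[y0:y1,x0:x1]=1
    return m&k
def yaw(s):
    y=R.from_rotvec(s['ee_rot']).as_matrix()[:,1];return np.arctan2(y[1],y[0])
E
python3 - <<'E'
from h import *
im=grab_frame("top");K,C=cam("top")
P=[]
for o in('yellow','blue','green','red'):
    d=outline_of("top","mould_"+o)[0];m=d['mask']
    px=[np.array(d['position'])]
    cs=np.argwhere(m)[:,::-1]
    print(o,px,m.sum(),toworld(K,C,cs.mean(0),50))
    q=tip_of("top","mould_"+o)[0]['position'];print('  tip',toworld(K,C,q,22))
t=[d for d in outline_of("top","burnout_tray")][0]
m=t['mask'].astype(np.uint8);print(m.sum(),t['position'])
pts=toworld(K,C,np.argwhere(m)[:,::-1],14).astype(np.float32)
print('tray',cv2.minAreaRect(pts))
for d in outline_of("top","tray_handle")[:2]:print(d['confidence'],toworld(K,C,d['position'],45))
s=observe();print(yaw(s),R.from_rotvec(s['ee_rot']).as_matrix())
big=cv2.resize(im[170:285,150:480],(0,0),fx=2.4,fy=2.4,interpolation=cv2.INTER_CUBIC)
cv2.imwrite('pics/crop.png',big[:,:,::-1])
E
```

```text
yellow [array([360.8, 243.2])] 308 [[ 469.39630172 -103.43441872]]
  tip [[ 466.01918768 -105.88010169]]
blue [array([385.7, 235.9])] 303 [[ 485.78921893 -167.47696923]]
  tip [[ 485.22560676 -159.39307069]]
green [array([416.5, 229.2])] 347 [[ 499.67073208 -231.89534062]]
  tip [[ 502.02140652 -230.4788963 ]]
red [array([414.4, 227.7])] 355 [[ 500.68286257 -232.54243746]]
  tip [[ 520.51684884 -292.35728786]]
4703 [231.5, 214.3]
tray ((542.0347290039062, 198.3828125), (311.4148254394531, 97.97354888916016), 76.5376968383789)
0.69 [[499.33637849  57.53697876]]
-1.1409203508204093 [[ 9.09017445e-01  4.16758065e-01  2.92012588e-06]
 [ 4.16758064e-01 -9.09017444e-01  5.54341848e-05]
 [ 2.57570890e-05 -4.91736550e-05 -9.99999998e-01]]
```

View pics/crop.png

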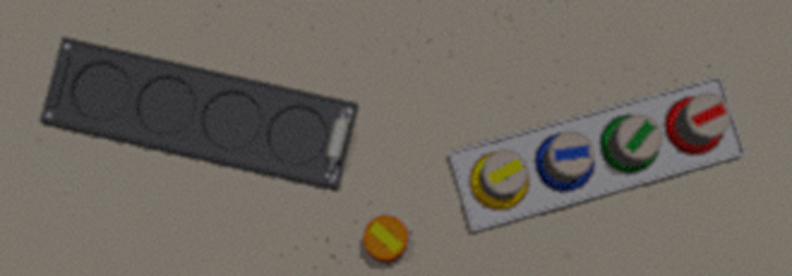

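Seats show in the crop at (298,134) next to the handle, then (232,120), (166,104) and (102,90). Moving over the row to look with the wrist camera.

Call:
arm_command:
  moves:
    - {"dx":0.01,"dy":0.023,"rz":0.84}
    - {"dx":0.01,"dy":0.023,"rz":0.84}
    - {"dx":0.01,"dy":0.023,"rz":0.84}
    - {"dx":0.01,"dy":0.023,"rz":0.84}
    - {"dx":0.01,"dy":0.023,"rz":0.84}
    - {"dx":0.015,"dy":0.023,"rz":0.84}
    - {"dx":0.015,"dy":0.023,"rz":0.84}
    - {"dx":0.015,"dy":0.023,"rz":0.84}
    - {"dx":0.015,"dy":0.023,"rz":0.84}
    - {"dx":0.015,"dy":0.023,"rz":0.84}
    - {"dx":0.018,"dy":0.023,"rz":0.84}
    - {"dx":0.018,"dy":0.023,"rz":0.84}
    - {"dx":0.018,"dy":0.023,"rz":0.84}
    - {"dx":0.018,"dy":0.023,"rz":0.84}
    - {"dx":0.018,"dy":0.023,"rz":0.84}
    - {"dx":0.018,"dy":0.023,"rz":0.84}
    - {}
  gripper: 0.085

```text
validation failed for argument at $.mo...
```

Run:
```python
from h import *
s=observe();im=grab_frame("wrist");print(s['t'],s['position'],yaw(s),s['q'].round(2) if hasattr(s['q'],'round') else s['q'])
cv2.imwrite('pics/w1.png',im[:,:,::-1])
K,C=cam("wrist",s);Kt,Ct=cam("top");it=grab_frame("top")
for o in('yellow','blue','green','red'):
    for d in tip_of("wrist","mould_"+o)[:2]:print(o,d['position'],round(d['confidence'],2),toworld(K,C,d['position'],22))
    for d in tip_of("wrist","base_"+o)[:1]:print('  base',d['position'],round(d['confidence'],2),toworld(K,C,d['position'],12))
seat=np.array([[298,134],[232,120],[166,104],[102,90]])/2.4+[150,170]
print(toworld(Kt,Ct,seat,13))
```

```text
1.65 [ 260.46348441 -568.11624277  231.28938807] -1.1409203508204093 [ 1.08  0.38  0.02  1.37 -0.01  1.39 -0.05]
[[517.26633221  98.70119507]
 [532.74743666 164.88902294]
 [550.32716234 231.30834011]
 [565.8797681  295.93032886]]
```

View pics/w1.png

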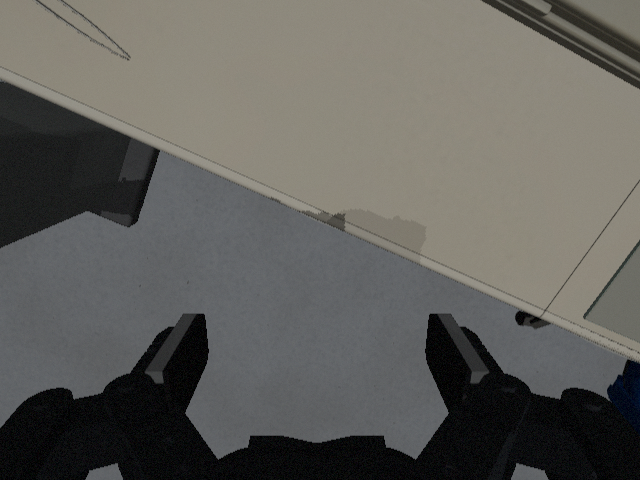

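The move was refused, probably because all fields are required. The picture shows only the start view over the bench edge, with the fingers at (200,340) and (440,340).

Call:
arm_command:
  moves:
    - {"dx":0.01,"dy":0.023,"dz":0,"rx":0,"ry":0,"rz":0.84}
    - {"dx":0.01,"dy":0.023,"dz":0,"rx":0,"ry":0,"rz":0.84}
    - {"dx":0.01,"dy":0.023,"dz":0,"rx":0,"ry":0,"rz":0.84}
    - {"dx":0.01,"dy":0.023,"dz":0,"rx":0,"ry":0,"rz":0.84}
    - {"dx":0.01,"dy":0.023,"dz":0,"rx":0,"ry":0,"rz":0.84}
    - {"dx":0.015,"dy":0.023,"dz":0,"rx":0,"ry":0,"rz":0.84}
    - {"dx":0.015,"dy":0.023,"dz":0,"rx":0,"ry":0,"rz":0.84}
    - {"dx":0.015,"dy":0.023,"dz":0,"rx":0,"ry":0,"rz":0.84}
    - {"dx":0.015,"dy":0.023,"dz":0,"rx":0,"ry":0,"rz":0.84}
    - {"dx":0.015,"dy":0.023,"dz":0,"rx":0,"ry":0,"rz":0.84}
    - {"dx":0.018,"dy":0.023,"dz":0,"rx":0,"ry":0,"rz":0.84}
    - {"dx":0.018,"dy":0.023,"dz":0,"rx":0,"ry":0,"rz":0.84}
    - {"dx":0.018,"dy":0.023,"dz":0,"rx":0,"ry":0,"rz":0.84}
    - {"dx":0.018,"dy":0.023,"dz":0,"rx":0,"ry":0,"rz":0.84}
    - {"dx":0.018,"dy":0.023,"dz":0,"rx":0,"ry":0,"rz":0.84}
    - {"dx":0.018,"dy":0.023,"dz":0,"rx":0,"ry":0,"rz":0.84}
    - {"dx":0,"dy":0,"dz":0,"rx":0,"ry":0,"rz":0}
    - {"dx":0,"dy":0,"dz":0,"rx":0,"ry":0,"rz":0}
  gripper: 0.085

```text
t: 3.65
position: [494.4, -198.2, 231.3]
ee_rot: [-1.902, -2.5, -0.001]
force: [-0.5, -0.8, -0.0]
grip_width: 0.996
grip_force: 0.0
```

Run:
```python
from h import *
s=observe();im=grab_frame("wrist");print(s['t'],s['position'],yaw(s))
cv2.imwrite('pics/w2.png',im[:,:,::-1])
K,C=cam("wrist",s)
for o in('yellow','blue','green','red'):
    for d in tip_of("wrist","mould_"+o)[:2]:print(o,d['position'],round(d['confidence'],2),toworld(K,C,d['position'],22))
    for d in tip_of("wrist","base_"+o)[:1]:print('  base',d['position'],round(d['confidence'],2),toworld(K,C,d['position'],12))
```

```text
3.65 [ 494.4012855  -198.17905332  231.33932384] 0.2702312499010772
yellow [311.9, 92.1] 0.62 [[ 463.50968221 -104.2669755 ]]
yellow [312.5, 303.3] 0.2 [[ 517.61929472 -299.77722387]]
  base [315.4, 91.2] 0.37 [[ 466.07028463 -102.2839403 ]]
blue [313.6, 168.4] 0.75 [[ 482.20638357 -166.73395576]]
blue [314.7, 92.7] 0.59 [[ 465.96173325 -104.08720148]]
green [308.7, 237.1] 0.79 [[ 495.1502518  -231.72106924]]
red [311.7, 302.4] 0.94 [[ 516.55422682 -299.0017619 ]]
  base [311.6, 297.2] 0.61 [[ 516.12215862 -298.23585907]]
```

View pics/w2.png

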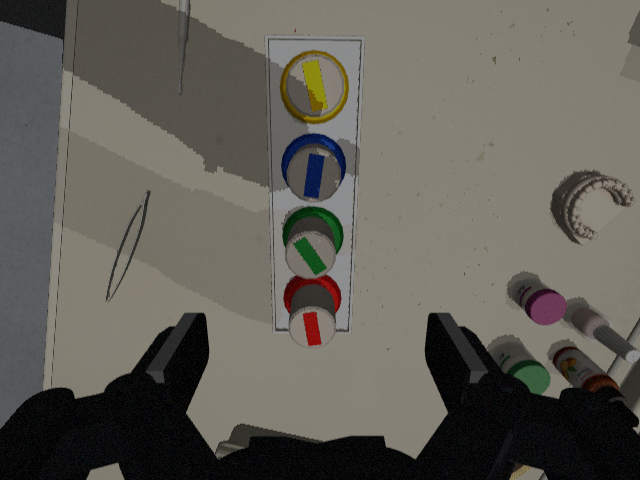

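Moulds and bases lie in one column near x=313. The tops are yellow (315,86), blue (313,174), green (311,255) and red (312,327), so the yaw already matches the row.

Run:
```python
from h import *
s=observe();K,C=cam("wrist",s)
im=cv2.imread('pics/w2.png')[:,:,::-1]
tops=np.array([[315,85.5],[313,173],[310.5,255],[312,328]])
a=toworld(K,C,tops,72);b=toworld(K,C,[[314.5,87],[313.5,167],[313,236],[312.5,300]],22)
print(a,b)
for A in(a,b,np.array([[463.5,-104.3],[482.2,-166.7],[495.2,-231.7],[516.6,-299]])):
    c=A.mean(0);u=np.linalg.svd(A-c)[2][0];print(c,u,np.arctan2(u[0],-u[1]),np.linalg.norm(A[3]-A[0])/3)
# ellipse fits of discs (saturated colour regions)
```

```text
[[ 464.83401964 -103.97252958]
 [ 480.06273926 -166.22643105]
 [ 495.96009922 -233.43881381]
 [ 515.43151409 -301.14550147]] [[ 463.75378459 -102.26298881]
 [ 480.62254104 -168.14551085]
 [ 497.39354579 -232.23067395]
 [ 514.81610313 -298.95233019]]
[ 489.07209305 -201.19581898] [ 0.2468509  -0.96905347] 0.24942923932961839 67.85383579537724
[ 489.14649364 -200.39787595] [ 0.25146453 -0.96786651] 0.25419311012542073 67.7364643216891
[ 489.375 -200.425] [ 0.25673602 -0.96648156] 0.2596435070916836 67.27035008084914
```

Call:
arm_command:
  moves:
    - {"dx":0.005,"dy":-0.0253,"dz":0,"rx":0,"ry":0,"rz":-0.035}
    - {"dx":0.005,"dy":-0.0253,"dz":0,"rx":0,"ry":0,"rz":-0.035}
    - {"dx":0.005,"dy":-0.0253,"dz":0,"rx":0,"ry":0,"rz":-0.035}
    - {"dx":0.0055,"dy":-0.0253,"dz":0,"rx":0,"ry":0,"rz":-0.035}
    - {"dx":0,"dy":0,"dz":-0.02,"rx":0,"ry":0,"rz":0}
    - {"dx":0,"dy":0,"dz":-0.02,"rx":0,"ry":0,"rz":0}
    - {"dx":0,"dy":0,"dz":-0.02,"rx":0,"ry":0,"rz":0}
    - {"dx":0,"dy":0,"dz":-0.02,"rx":0,"ry":0,"rz":0}
    - {"dx":0,"dy":0,"dz":-0.02,"rx":0,"ry":0,"rz":0}
    - {"dx":0,"dy":0,"dz":-0.02,"rx":0,"ry":0,"rz":0}
    - {"dx":0,"dy":0,"dz":-0.02,"rx":0,"ry":0,"rz":0}
    - {"dx":0,"dy":0,"dz":-0.02,"rx":0,"ry":0,"rz":0}
    - {"dx":0,"dy":0,"dz":-0.02,"rx":0,"ry":0,"rz":0}
    - {"dx":0,"dy":0,"dz":-0.01,"rx":0,"ry":0,"rz":0}
    - {"dx":0,"dy":0,"dz":-0.007,"rx":0,"ry":0,"rz":0}
    - {"dx":0,"dy":0,"dz":0,"rx":0,"ry":0,"rz":0}
    - {"dx":0,"dy":0,"dz":0,"rx":0,"ry":0,"rz":0}
  gripper: 0.085

```text
t: 5.52
position: [514.3, -301.6, 34.9]
ee_rot: [1.925, 2.482, 0.0]
force: [0.5, 0.2, -0.6]
grip_width: 0.997
grip_force: 0.0
```

Call:
arm_command:
  moves:
    - {"dx":0,"dy":0,"dz":0,"rx":0,"ry":0,"rz":0}
    - {"dx":0,"dy":0,"dz":0,"rx":0,"ry":0,"rz":0}
    - {"dx":0,"dy":0,"dz":0,"rx":0,"ry":0,"rz":0}
    - {"dx":0,"dy":0,"dz":0,"rx":0,"ry":0,"rz":0}
    - {"dx":0,"dy":0,"dz":0,"rx":0,"ry":0,"rz":0}
    - {"dx":0,"dy":0,"dz":0,"rx":0,"ry":0,"rz":0}
    - {"dx":0,"dy":0,"dz":0,"rx":0,"ry":0,"rz":0}
    - {"dx":0,"dy":0,"dz":0,"rx":0,"ry":0,"rz":0}
  gripper: 0.03

```text
t: 6.18
position: [515.0, -301.7, 35.6]
ee_rot: [1.923, 2.481, 0.001]
force: [-0.4, 0.8, 6.4]
grip_width: 0.5
grip_force: 61.5
```

Call:
arm_command:
  moves:
    - {"dx":0,"dy":0,"dz":0.005,"rx":0,"ry":0,"rz":0}
    - {"dx":0,"dy":0,"dz":0.01,"rx":0,"ry":0,"rz":0}
    - {"dx":0,"dy":0,"dz":0.015,"rx":0,"ry":0,"rz":0}
    - {"dx":0,"dy":0,"dz":0.02,"rx":0,"ry":0,"rz":0}
    - {"dx":0,"dy":0,"dz":0.025,"rx":0,"ry":0,"rz":0}
    - {"dx":0,"dy":0,"dz":0.025,"rx":0,"ry":0,"rz":0}
    - {"dx":0,"dy":0,"dz":0.025,"rx":0,"ry":0,"rz":0}
    - {"dx":0,"dy":0,"dz":0.025,"rx":0,"ry":0,"rz":0}
    - {"dx":0,"dy":0,"dz":0,"rx":0,"ry":0,"rz":0}
  gripper: 0.03

```text
t: 6.93
position: [516.2, -302.3, 190.9]
ee_rot: [1.92, 2.476, 0.002]
force: [1.4, -0.3, 0.3]
grip_width: 0.501
grip_force: 60.9
```

Call:
arm_command:
  moves:
    - {"dx":0.001,"dy":0.013,"dz":0,"rx":0,"ry":0,"rz":-0.25}
    - {"dx":0.001,"dy":0.025,"dz":0,"rx":0,"ry":0,"rz":-0.3}
    - {"dx":0.001,"dy":0.033,"dz":0,"rx":0,"ry":0,"rz":-0.3}
    - {"dx":0.001,"dy":0.033,"dz":0,"rx":0,"ry":0,"rz":-0.3}
    - {"dx":0.001,"dy":0.033,"dz":0,"rx":0,"ry":0,"rz":-0.3}
    - {"dx":0.001,"dy":0.033,"dz":0,"rx":0,"ry":0,"rz":-0.3}
    - {"dx":0.001,"dy":0.033,"dz":0,"rx":0,"ry":0,"rz":-0.3}
    - {"dx":0.001,"dy":0.033,"dz":0,"rx":0,"ry":0,"rz":-0.3}
    - {"dx":0.001,"dy":0.033,"dz":0,"rx":0,"ry":0,"rz":-0.3}
    - {"dx":0.001,"dy":0.033,"dz":0,"rx":0,"ry":0,"rz":-0.3}
    - {"dx":0.001,"dy":0.033,"dz":0,"rx":0,"ry":0,"rz":-0.3}
    - {"dx":0.001,"dy":0.033,"dz":0,"rx":0,"ry":0,"rz":-0.3}
    - {"dx":0.002,"dy":0.033,"dz":0,"rx":0,"ry":0,"rz":-0.3}
    - {"dx":0.002,"dy":0.033,"dz":0,"rx":0,"ry":0,"rz":-0.3}
    - {"dx":0.002,"dy":0.033,"dz":0,"rx":0,"ry":0,"rz":-0.3}
    - {"dx":0,"dy":0,"dz":0,"rx":0,"ry":0,"rz":-0.3}
    - {"dx":0,"dy":0,"dz":0,"rx":0,"ry":0,"rz":0}
    - {"dx":0,"dy":0,"dz":0,"rx":0,"ry":0,"rz":0}
  gripper: 0.03

```text
t: 8.43
position: [531.8, 165.3, 184.3]
ee_rot: [2.475, 1.934, -0.001]
force: [1.0, -0.7, -1.3]
grip_width: 0.498
grip_force: 61.0
```

Run:
```python
from h import *
s=observe();im=grab_frame("wrist");print(s['t'],s['position'],yaw(s))
cv2.imwrite('pics/w3.png',im[:,:,::-1])
K,C=cam("wrist",s)
for o in('burnout_tray','tray_handle'):
    for d in outline_of("wrist",o)[:1]:print(o,d['position'],round(d['confidence'],2),d['mask'].sum(),toworld(K,C,d['position'],14))
```

```text
8.4333 [531.78225504 165.30290668 184.25522502] -0.2443940744883204
burnout_tray [316.7, 123.0] 0.6 29834 [[548.7073386  236.87223674]]
```

View pics/w3.png

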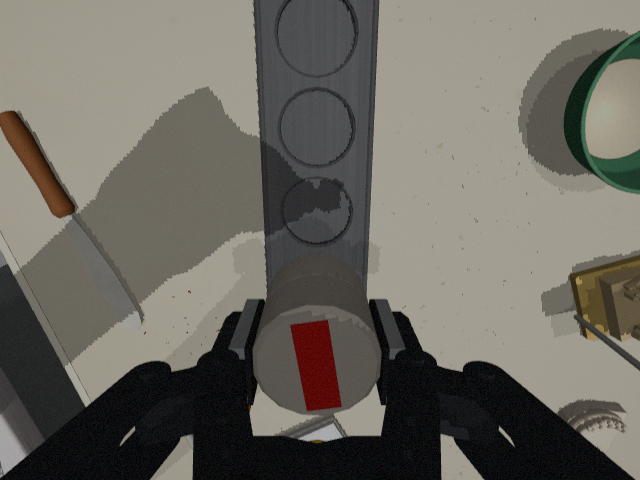

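Seats show at (317,35), (317,127) and (317,210). The tray lies parallel to the picture's vertical, and the held red mould's top is at about (316,358).

Run:
```python
from h import *
s=observe();K,C=cam("wrist",s)
S=toworld(K,C,[[317,35],[317,127],[317,210]],14);print(S,np.linalg.norm(S[0]-S[2])/2)
u=(S[0]-S[2])/np.linalg.norm(S[0]-S[2]);print(u,np.arctan2(-u[0],u[1]),S.mean(0))
print('mould top',toworld(K,C,[316,358],220.7),s['position'])
```

```text
[[564.70124072 295.27551784]
 [548.91511101 232.50144796]
 [532.55423028 167.4418615 ]] 65.90689260944602
[0.24388201 0.96980491] -0.24636672275499896 [548.72352734 231.7396091 ]
mould top [[532.18364828 169.06767818]] [532.22883296 163.97199976 184.28006763]
```

Call:
arm_command:
  moves:
    - {"dx":0.005,"dy":0.0195,"dz":0,"rx":0,"ry":0,"rz":0}
    - {"dx":0.007,"dy":0.028,"dz":0,"rx":0,"ry":0,"rz":0}
    - {"dx":0.007,"dy":0.028,"dz":0,"rx":0,"ry":0,"rz":0}
    - {"dx":0.007,"dy":0.027,"dz":0,"rx":0,"ry":0,"rz":0}
    - {"dx":0.007,"dy":0.027,"dz":0,"rx":0,"ry":0,"rz":0}
    - {"dx":0,"dy":0,"dz":-0.01,"rx":0,"ry":0,"rz":0}
    - {"dx":0,"dy":0,"dz":-0.02,"rx":0,"ry":0,"rz":0}
    - {"dx":0,"dy":0,"dz":-0.02,"rx":0,"ry":0,"rz":0}
    - {"dx":0,"dy":0,"dz":-0.02,"rx":0,"ry":0,"rz":0}
    - {"dx":0,"dy":0,"dz":-0.02,"rx":0,"ry":0,"rz":0}
    - {"dx":0,"dy":0,"dz":-0.02,"rx":0,"ry":0,"rz":0}
    - {"dx":0,"dy":0,"dz":-0.02,"rx":0,"ry":0,"rz":0}
    - {"dx":0,"dy":0,"dz":-0.015,"rx":0,"ry":0,"rz":0}
    - {"dx":0,"dy":0,"dz":-0.008,"rx":0,"ry":0,"rz":0}
    - {"dx":0,"dy":0,"dz":0,"rx":0,"ry":0,"rz":0}
    - {"dx":0,"dy":0,"dz":0,"rx":0,"ry":0,"rz":0}
    - {"dx":0,"dy":0,"dz":0,"rx":0,"ry":0,"rz":0}
  gripper: 0.03

```text
t: 10.0
position: [565.9, 295.3, 32.6]
ee_rot: [2.477, 1.932, 0.003]
force: [0.3, 0.2, -0.4]
grip_width: 0.499
grip_force: 61.0
```

Run:
```python
from h import *
s=observe();im=grab_frame("side");print(s['t'],s['position'],yaw(s),s['force'])
c=im[150:300,260:420]
cv2.imwrite('pics/s2.png',cv2.resize(c,(0,0),fx=5,fy=4)[:600,:,::-1])
```

```text
10.0 [565.87050029 295.2957346   32.61990729] -0.2460871920435908 [ 0.25489972  0.22749026 -0.38809642]
```

View pics/s2.png

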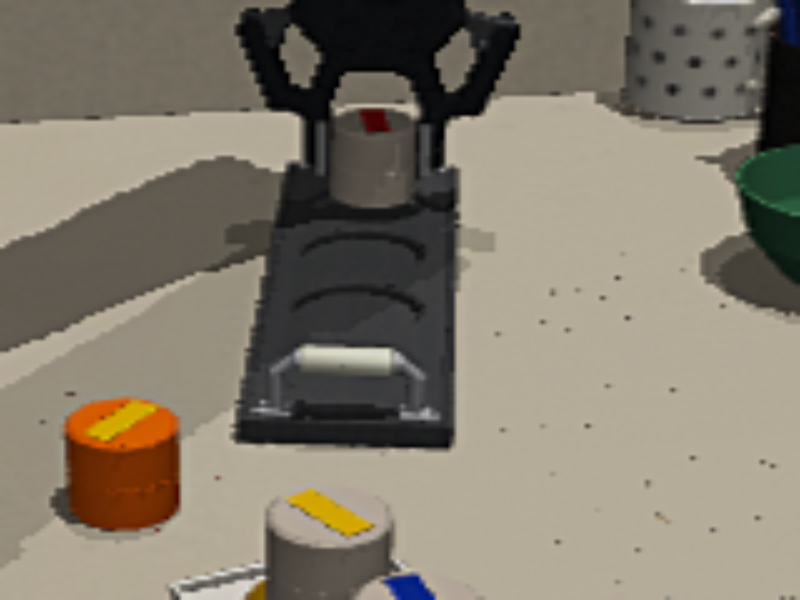

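The red mould hangs about 12 mm over the far seat, centred across the tray. Lowering it.

Call:
arm_command:
  moves:
    - {"dx":-0.001,"dy":-0.001,"dz":-0.004,"rx":0,"ry":0,"rz":0}
    - {"dx":0,"dy":0,"dz":-0.004,"rx":0,"ry":0,"rz":0}
    - {"dx":0,"dy":0,"dz":-0.002,"rx":0,"ry":0,"rz":0}
    - {"dx":0,"dy":0,"dz":-0.001,"rx":0,"ry":0,"rz":0}
    - {"dx":0,"dy":0,"dz":-0.001,"rx":0,"ry":0,"rz":0}
    - {"dx":0,"dy":0,"dz":0,"rx":0,"ry":0,"rz":0}
    - {"dx":0,"dy":0,"dz":0,"rx":0,"ry":0,"rz":0}
  gripper: 0.03

```text
t: 10.63
position: [563.9, 294.0, 20.6]
ee_rot: [2.476, 1.932, -0.0]
force: [-5.9, -4.4, 12.5]
grip_width: 0.497
grip_force: 62.3
```

Call:
arm_command:
  moves:
    - {"dx":0,"dy":0,"dz":0,"rx":0,"ry":0,"rz":0}
    - {"dx":0,"dy":0,"dz":0,"rx":0,"ry":0,"rz":0}
    - {"dx":0,"dy":0,"dz":0,"rx":0,"ry":0,"rz":0}
    - {"dx":0,"dy":0,"dz":0,"rx":0,"ry":0,"rz":0}
    - {"dx":0,"dy":0,"dz":0,"rx":0,"ry":0,"rz":0}
    - {"dx":0,"dy":0,"dz":0,"rx":0,"ry":0,"rz":0}
    - {"dx":0,"dy":0,"dz":0.01,"rx":0,"ry":0,"rz":0}
    - {"dx":0,"dy":0,"dz":0.02,"rx":0,"ry":0,"rz":0}
    - {"dx":0,"dy":0,"dz":0.03,"rx":0,"ry":0,"rz":0}
    - {"dx":0,"dy":0,"dz":0.03,"rx":0,"ry":0,"rz":0}
    - {"dx":0,"dy":0,"dz":0.03,"rx":0,"ry":0,"rz":0}
    - {"dx":0,"dy":0,"dz":0.03,"rx":0,"ry":0,"rz":0}
    - {"dx":0,"dy":0,"dz":0.015,"rx":0,"ry":0,"rz":0}
    - {"dx":0,"dy":0,"dz":0,"rx":0,"ry":0,"rz":0}
  gripper: 0.085

```text
t: 11.8
position: [565.6, 295.7, 190.2]
ee_rot: [2.476, 1.932, 0.013]
force: [1.0, 0.2, 0.7]
grip_width: 0.997
grip_force: 0.0
```

Run:
```python
from h import *
s=observe();im=grab_frame("wrist");print(s['t'],s['position'],yaw(s))
cv2.imwrite('pics/w4.png',im[:,:,::-1])
K,C=cam("wrist",s)
for d in tip_of("wrist","mould_red")[:1]:print(d['position'],round(d['confidence'],2),toworld(K,C,d['position'],7))
```

```text
11.8 [565.63082075 295.71656659 190.18863997] -0.2455584803490456
[311.9, 213.3] 0.8 [[561.45331591 295.14246168]]
```

View pics/w4.png

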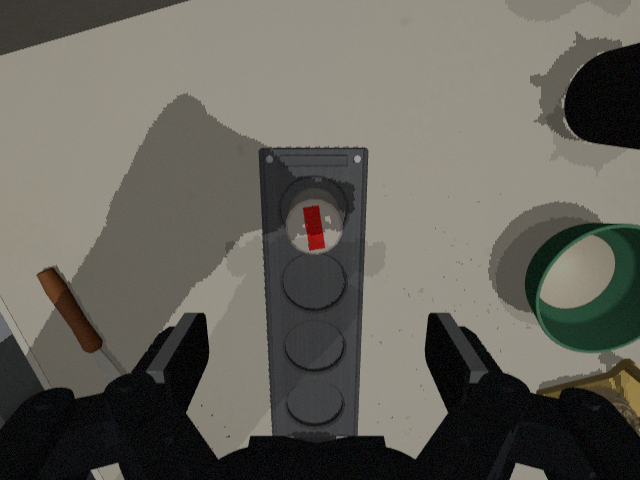

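Red stands in the far seat, its top at (314.5,224). The seats' rims are at (314,281), (314.5,345) and (315,402), and the tray's far edge is at row 149.

Run:
```python
from h import *
s=observe();K,C=cam("wrist",s)
S=toworld(K,C,[[315,402],[314.5,345],[314,281],[315,208]],14);print(S,np.linalg.norm(S[0]-S[3])/3)
print(toworld(K,C,[[314,149]],14),toworld(K,C,[314.5,224],57))
u=S[3]-S[0];print(np.arctan2(-u[0],u[1]))
```

```text
[[514.60370841 105.37872628]
 [530.38654906 170.13686876]
 [546.23323872 234.92383787]
 [563.50424402 299.95751256]] 66.87647523220785
[[574.57240067 347.29607795]] [[562.78958513 298.33825057]]
-0.2462157717034176
```

Call:
arm_command:
  moves:
    - {"dx":-0.002,"dy":-0.015,"dz":0,"rx":0,"ry":0,"rz":0.3}
    - {"dx":-0.004,"dy":-0.03,"dz":0,"rx":0,"ry":0,"rz":0.3}
    - {"dx":-0.004,"dy":-0.034,"dz":0,"rx":0,"ry":0,"rz":0.3}
    - {"dx":-0.004,"dy":-0.034,"dz":0,"rx":0,"ry":0,"rz":0.3}
    - {"dx":-0.004,"dy":-0.034,"dz":0,"rx":0,"ry":0,"rz":0.3}
    - {"dx":-0.004,"dy":-0.034,"dz":0,"rx":0,"ry":0,"rz":0.3}
    - {"dx":-0.004,"dy":-0.034,"dz":0,"rx":0,"ry":0,"rz":0.3}
    - {"dx":-0.004,"dy":-0.034,"dz":0,"rx":0,"ry":0,"rz":0.3}
    - {"dx":-0.004,"dy":-0.034,"dz":0,"rx":0,"ry":0,"rz":0.3}
    - {"dx":-0.004,"dy":-0.034,"dz":0,"rx":0,"ry":0,"rz":0.3}
    - {"dx":-0.004,"dy":-0.034,"dz":0,"rx":0,"ry":0,"rz":0.3}
    - {"dx":-0.004,"dy":-0.034,"dz":0,"rx":0,"ry":0,"rz":0.3}
    - {"dx":-0.005,"dy":-0.034,"dz":0,"rx":0,"ry":0,"rz":0.3}
    - {"dx":-0.005,"dy":-0.034,"dz":0,"rx":0,"ry":0,"rz":0.3}
    - {"dx":-0.005,"dy":-0.034,"dz":0,"rx":0,"ry":0,"rz":0.3}
    - {"dx":-0.005,"dy":-0.034,"dz":0,"rx":0,"ry":0,"rz":0.3}
    - {"dx":-0.001,"dy":-0.007,"dz":0,"rx":0,"ry":0,"rz":0}
    - {"dx":0,"dy":0,"dz":0,"rx":0,"ry":0,"rz":0}
  gripper: 0.085

```text
t: 13.4
position: [494.7, -237.6, 182.4]
ee_rot: [-1.925, -2.479, 0.003]
force: [0.1, 0.3, -0.5]
grip_width: 0.994
grip_force: 0.0
```

Run:
```python
from h import *
s=observe();im=grab_frame("wrist");print(s['t'],s['position'],yaw(s))
K,C=cam("wrist",s)
for o in('yellow','blue','green'):
    for d in tip_of("wrist","mould_"+o)[:1]:print(o,d['position'],round(d['confidence'],2),toworld(K,C,d['position'],22))
    m=stroke(im,o,(270,0,370,330));print(m.sum(),toworld(K,C,np.argwhere(m)[:,::-1].mean(0),72))
```

```text
13.4 [ 494.73229238 -237.55574137  182.44847663] 0.2504373899245969
yellow [326.7, 31.4] 0.86 [[ 466.52683166 -103.67338697]]
2069 [[ 467.98881625 -115.07649914]]
blue [324.3, 123.8] 0.68 [[ 480.83730869 -164.72285897]]
578 [[ 484.34525067 -162.11970395]]
green [320.6, 212.9] 0.9 [[ 495.6622697  -232.93249434]]
343 [[ 504.81774639 -226.84970209]]
```

Call:
arm_command:
  moves:
    - {"dx":0.003,"dy":0.003,"dz":-0.01,"rx":0,"ry":0,"rz":0}
    - {"dx":0,"dy":0,"dz":-0.02,"rx":0,"ry":0,"rz":0}
    - {"dx":0,"dy":0,"dz":-0.02,"rx":0,"ry":0,"rz":0}
    - {"dx":0,"dy":0,"dz":-0.02,"rx":0,"ry":0,"rz":0}
    - {"dx":0,"dy":0,"dz":-0.02,"rx":0,"ry":0,"rz":0}
    - {"dx":0,"dy":0,"dz":-0.02,"rx":0,"ry":0,"rz":0}
    - {"dx":0,"dy":0,"dz":-0.02,"rx":0,"ry":0,"rz":0}
    - {"dx":0,"dy":0,"dz":-0.01,"rx":0,"ry":0,"rz":0}
    - {"dx":0,"dy":0,"dz":-0.008,"rx":0,"ry":0,"rz":0}
    - {"dx":0,"dy":0,"dz":0,"rx":0,"ry":0,"rz":0}
    - {"dx":0,"dy":0,"dz":0,"rx":0,"ry":0,"rz":0}
    - {"dx":0,"dy":0,"dz":0,"rx":0,"ry":0,"rz":0}
  gripper: 0.085

```text
t: 14.6
position: [500.9, -230.9, 37.4]
ee_rot: [1.917, 2.487, 0.001]
force: [0.5, -0.4, -0.2]
grip_width: 0.998
grip_force: 0.0
```

Call:
arm_command:
  moves:
    - {"dx":-0.003,"dy":-0.0025,"dz":-0.002,"rx":0,"ry":0,"rz":0}
    - {"dx":0,"dy":0,"dz":0,"rx":0,"ry":0,"rz":0}
    - {"dx":0,"dy":0,"dz":0,"rx":0,"ry":0,"rz":0}
  gripper: 0.085

```text
t: 14.85
position: [496.9, -233.9, 34.8]
ee_rot: [1.919, 2.486, -0.0]
force: [-0.3, 0.5, 0.5]
grip_width: 0.994
grip_force: 0.0
```

Call:
arm_command:
  moves:
    - {"dx":0,"dy":0,"dz":0,"rx":0,"ry":0,"rz":0}
    - {"dx":0,"dy":0,"dz":0,"rx":0,"ry":0,"rz":0}
    - {"dx":0,"dy":0,"dz":0,"rx":0,"ry":0,"rz":0}
    - {"dx":0,"dy":0,"dz":0,"rx":0,"ry":0,"rz":0}
    - {"dx":0,"dy":0,"dz":0,"rx":0,"ry":0,"rz":0}
    - {"dx":0,"dy":0,"dz":0,"rx":0,"ry":0,"rz":0}
    - {"dx":0,"dy":0,"dz":0,"rx":0,"ry":0,"rz":0}
    - {"dx":0,"dy":0,"dz":0,"rx":0,"ry":0,"rz":0}
    - {"dx":0,"dy":0,"dz":0,"rx":0,"ry":0,"rz":0}
  gripper: 0.03

```text
t: 15.6
position: [497.3, -233.4, 34.7]
ee_rot: [1.918, 2.487, 0.0]
force: [-0.4, 0.3, 5.5]
grip_width: 0.503
grip_force: 61.2
```

Call:
arm_command:
  moves:
    - {"dx":0,"dy":0,"dz":0.005,"rx":0,"ry":0,"rz":0}
    - {"dx":0,"dy":0,"dz":0.01,"rx":0,"ry":0,"rz":0}
    - {"dx":0,"dy":0,"dz":0.015,"rx":0,"ry":0,"rz":0}
    - {"dx":0,"dy":0,"dz":0.02,"rx":0,"ry":0,"rz":0}
    - {"dx":0,"dy":0,"dz":0.02,"rx":0,"ry":0,"rz":0}
    - {"dx":0,"dy":0,"dz":0.02,"rx":0,"ry":0,"rz":0}
    - {"dx":0,"dy":0,"dz":0.02,"rx":0,"ry":0,"rz":0}
    - {"dx":0,"dy":0,"dz":0.01,"rx":0,"ry":0,"rz":0}
    - {"dx":0,"dy":0,"dz":0,"rx":0,"ry":0,"rz":0}
  gripper: 0.03

```text
t: 16.35
position: [498.2, -233.8, 157.1]
ee_rot: [1.916, 2.484, 0.001]
force: [0.7, -0.1, -0.8]
grip_width: 0.497
grip_force: 60.9
```

Call:
arm_command:
  moves:
    - {"dx":0.002,"dy":0.013,"dz":0,"rx":0,"ry":0,"rz":-0.3}
    - {"dx":0.003,"dy":0.025,"dz":0,"rx":0,"ry":0,"rz":-0.3}
    - {"dx":0.003,"dy":0.0325,"dz":0,"rx":0,"ry":0,"rz":-0.3}
    - {"dx":0.003,"dy":0.0325,"dz":0,"rx":0,"ry":0,"rz":-0.3}
    - {"dx":0.003,"dy":0.0325,"dz":0,"rx":0,"ry":0,"rz":-0.3}
    - {"dx":0.003,"dy":0.0325,"dz":0,"rx":0,"ry":0,"rz":-0.3}
    - {"dx":0.003,"dy":0.0325,"dz":0,"rx":0,"ry":0,"rz":-0.3}
    - {"dx":0.003,"dy":0.0325,"dz":0,"rx":0,"ry":0,"rz":-0.3}
    - {"dx":0.003,"dy":0.0325,"dz":0,"rx":0,"ry":0,"rz":-0.3}
    - {"dx":0.003,"dy":0.0325,"dz":0,"rx":0,"ry":0,"rz":-0.3}
    - {"dx":0.003,"dy":0.0325,"dz":0,"rx":0,"ry":0,"rz":-0.3}
    - {"dx":0.003,"dy":0.0325,"dz":0,"rx":0,"ry":0,"rz":-0.3}
    - {"dx":0.004,"dy":0.0325,"dz":0,"rx":0,"ry":0,"rz":-0.3}
    - {"dx":0.004,"dy":0.0325,"dz":0,"rx":0,"ry":0,"rz":-0.3}
    - {"dx":0.004,"dy":0.0325,"dz":0,"rx":0,"ry":0,"rz":-0.3}
    - {"dx":0.004,"dy":0.0045,"dz":0,"rx":0,"ry":0,"rz":-0.3}
    - {"dx":0,"dy":0,"dz":0,"rx":0,"ry":0,"rz":0}
    - {"dx":0,"dy":0,"dz":0,"rx":0,"ry":0,"rz":0}
  gripper: 0.03

```text
t: 17.85
position: [547.3, 231.4, 152.8]
ee_rot: [-2.475, -1.934, 0.004]
force: [0.3, 0.1, -0.7]
grip_width: 0.496
grip_force: 60.9
```

Call:
arm_command:
  moves:
    - {"dx":0,"dy":0,"dz":-0.01,"rx":0,"ry":0,"rz":0}
    - {"dx":0,"dy":0,"dz":-0.02,"rx":0,"ry":0,"rz":0}
    - {"dx":0,"dy":0,"dz":-0.02,"rx":0,"ry":0,"rz":0}
    - {"dx":0,"dy":0,"dz":-0.02,"rx":0,"ry":0,"rz":0}
    - {"dx":0,"dy":0,"dz":-0.02,"rx":0,"ry":0,"rz":0}
    - {"dx":0,"dy":0,"dz":-0.02,"rx":0,"ry":0,"rz":0}
    - {"dx":0,"dy":0,"dz":-0.01,"rx":0,"ry":0,"rz":0}
    - {"dx":0,"dy":0,"dz":-0.005,"rx":0,"ry":0,"rz":0}
    - {"dx":0,"dy":0,"dz":0,"rx":0,"ry":0,"rz":0}
    - {"dx":0,"dy":0,"dz":0,"rx":0,"ry":0,"rz":0}
    - {"dx":0,"dy":0,"dz":0,"rx":0,"ry":0,"rz":0}
  gripper: 0.03

```text
t: 18.77
position: [548.8, 232.0, 30.6]
ee_rot: [2.477, 1.932, 0.003]
force: [-0.3, -0.9, -0.8]
grip_width: 0.5
grip_force: 60.9
```

Call:
arm_command:
  moves:
    - {"dx":0,"dy":0,"dz":-0.004,"rx":0,"ry":0,"rz":0}
    - {"dx":0,"dy":0,"dz":-0.004,"rx":0,"ry":0,"rz":0}
    - {"dx":0,"dy":0,"dz":-0.001,"rx":0,"ry":0,"rz":0}
    - {"dx":0,"dy":0,"dz":-0.001,"rx":0,"ry":0,"rz":0}
    - {"dx":0,"dy":0,"dz":0,"rx":0,"ry":0,"rz":0}
    - {"dx":0,"dy":0,"dz":0,"rx":0,"ry":0,"rz":0}
    - {"dx":0,"dy":0,"dz":0,"rx":0,"ry":0,"rz":0}
  gripper: 0.03

```text
t: 19.35
position: [547.8, 231.6, 19.7]
ee_rot: [2.477, 1.933, -0.001]
force: [-2.8, -1.9, 5.0]
grip_width: 0.496
grip_force: 61.4
```

Floor contact at the right height. Releasing, then going back for blue.

Call:
arm_command:
  moves:
    - {"dx":0,"dy":0,"dz":0,"rx":0,"ry":0,"rz":0}
    - {"dx":0,"dy":0,"dz":0,"rx":0,"ry":0,"rz":0}
    - {"dx":0,"dy":0,"dz":0,"rx":0,"ry":0,"rz":0}
    - {"dx":0,"dy":0,"dz":0,"rx":0,"ry":0,"rz":0}
    - {"dx":0,"dy":0,"dz":0,"rx":0,"ry":0,"rz":0}
    - {"dx":0,"dy":0,"dz":0,"rx":0,"ry":0,"rz":0}
    - {"dx":0,"dy":0,"dz":0.01,"rx":0,"ry":0,"rz":0}
    - {"dx":0,"dy":0,"dz":0.02,"rx":0,"ry":0,"rz":0}
    - {"dx":0,"dy":0,"dz":0.03,"rx":0,"ry":0,"rz":0}
    - {"dx":0,"dy":0,"dz":0.03,"rx":0,"ry":0,"rz":0}
    - {"dx":0,"dy":0,"dz":0.03,"rx":0,"ry":0,"rz":0}
    - {"dx":0,"dy":0,"dz":0.03,"rx":0,"ry":0,"rz":0}
    - {"dx":0,"dy":0,"dz":0.015,"rx":0,"ry":0,"rz":0}
    - {"dx":0,"dy":0,"dz":0,"rx":0,"ry":0,"rz":0}
    - {"dx":0,"dy":0,"dz":0,"rx":0,"ry":0,"rz":0}
  gripper: 0.085

```text
t: 20.6
position: [548.4, 232.0, 185.9]
ee_rot: [2.476, 1.932, 0.004]
force: [0.2, -0.6, -0.5]
grip_width: 0.99
grip_force: 0.0
```

Run:
```python
from h import *
s=observe();im=grab_frame("wrist");print(s['t'],s['position'],yaw(s))
cv2.imwrite('pics/w5.png',im[:,:,::-1])
K,C=cam("wrist",s)
for o in("red","green"):
  for d in tip_of("wrist","mould_"+o)[:1]:print(d['position'],round(d['confidence'],2),toworld(K,C,d['position'],7))
```

```text
20.6 [548.41718357 232.04399135 185.86510999] -0.24550458708040124
[316.8, 135.4] 0.63 [[563.64176258 294.27554742]]
[314.3, 209.6] 0.95 [[546.52126239 234.64798902]]
```

View pics/w5.png

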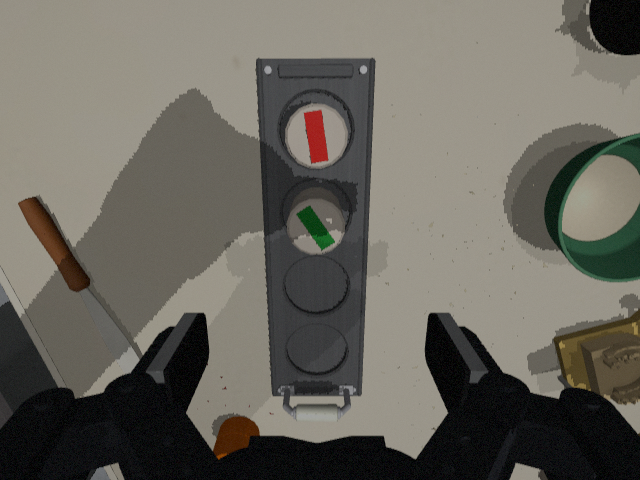

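Red and green stand in seats 4 and 3, at (317,135) and (316,223). The free seats are at (316,285) and (317,349), and the handle is below them at (317,410).

Call:
arm_command:
  moves:
    - {"dx":-0.004,"dy":-0.015,"dz":0,"rx":0,"ry":0,"rz":0.342}
    - {"dx":-0.004,"dy":-0.03,"dz":0,"rx":0,"ry":0,"rz":0.342}
    - {"dx":-0.005,"dy":-0.032,"dz":0,"rx":0,"ry":0,"rz":0.342}
    - {"dx":-0.005,"dy":-0.032,"dz":0,"rx":0,"ry":0,"rz":0.342}
    - {"dx":-0.005,"dy":-0.032,"dz":0,"rx":0,"ry":0,"rz":0.342}
    - {"dx":-0.005,"dy":-0.032,"dz":0,"rx":0,"ry":0,"rz":0.342}
    - {"dx":-0.005,"dy":-0.032,"dz":0,"rx":0,"ry":0,"rz":0.342}
    - {"dx":-0.005,"dy":-0.032,"dz":0,"rx":0,"ry":0,"rz":0.342}
    - {"dx":-0.005,"dy":-0.032,"dz":0,"rx":0,"ry":0,"rz":0.342}
    - {"dx":-0.005,"dy":-0.032,"dz":0,"rx":0,"ry":0,"rz":0.342}
    - {"dx":-0.005,"dy":-0.032,"dz":0,"rx":0,"ry":0,"rz":0.342}
    - {"dx":-0.005,"dy":-0.032,"dz":0,"rx":0,"ry":0,"rz":0.342}
    - {"dx":-0.005,"dy":-0.032,"dz":0,"rx":0,"ry":0,"rz":0.342}
    - {"dx":-0.005,"dy":-0.0025,"dz":0,"rx":0,"ry":0,"rz":0.342}
    - {"dx":0,"dy":0,"dz":0,"rx":0,"ry":0,"rz":0}
    - {"dx":0,"dy":0,"dz":0,"rx":0,"ry":0,"rz":0}
    - {"dx":0,"dy":0,"dz":0,"rx":0,"ry":0,"rz":0}
  gripper: 0.085

```text
t: 22.17
position: [480.1, -166.2, 183.8]
ee_rot: [-1.918, -2.487, -0.001]
force: [-0.1, -0.1, 0.5]
grip_width: 0.996
grip_force: 0.0
```

Call:
arm_command:
  moves:
    - {"dx":0,"dy":0,"dz":-0.01,"rx":0,"ry":0,"rz":0}
    - {"dx":0,"dy":0,"dz":-0.02,"rx":0,"ry":0,"rz":0}
    - {"dx":0,"dy":0,"dz":-0.02,"rx":0,"ry":0,"rz":0}
    - {"dx":0,"dy":0,"dz":-0.02,"rx":0,"ry":0,"rz":0}
    - {"dx":0,"dy":0,"dz":-0.02,"rx":0,"ry":0,"rz":0}
    - {"dx":0,"dy":0,"dz":-0.01,"rx":0,"ry":0,"rz":0}
    - {"dx":0,"dy":0,"dz":0,"rx":0,"ry":0,"rz":0}
    - {"dx":0,"dy":0,"dz":0,"rx":0,"ry":0,"rz":0}
    - {"dx":0,"dy":0,"dz":0,"rx":0,"ry":0,"rz":0}
  gripper: 0.085

```text
t: 22.92
position: [480.8, -167.6, 85.3]
ee_rot: [1.918, 2.486, 0.001]
force: [-0.2, 0.6, -0.7]
grip_width: 0.997
grip_force: 0.0
```

Run:
```python
from h import *
s=observe();print(s['t'],s['position'],yaw(s))
# tray picture w5, pose at that time
s5=dict(position=np.array([548.4,231.9,185.6]),ee_rot=R.from_matrix(np.array([[np.sin(.2455),np.cos(.2455),0],[np.cos(.2455),-np.sin(.2455),0],[0,0,-1]])).as_rotvec())
K,C=cam("wrist",s5)
print(toworld(K,C,[[317,349],[316,285.5]],14),toworld(K,C,[[316,224],[317,135.5]],57))
```

```text
22.9167 [ 480.8458687  -167.57578612   85.25183251] 0.2563957261054676
[[515.77575824 102.72575542]
 [531.08416101 167.80152476]] [[548.15227141 235.82890596]
 [564.17142937 296.96677676]]
```

Call:
arm_command:
  moves:
    - {"dx":0,"dy":0,"dz":-0.015,"rx":0,"ry":0,"rz":0}
    - {"dx":0,"dy":0,"dz":-0.015,"rx":0,"ry":0,"rz":0}
    - {"dx":0,"dy":0,"dz":-0.015,"rx":0,"ry":0,"rz":0}
    - {"dx":0,"dy":0,"dz":-0.006,"rx":0,"ry":0,"rz":0}
    - {"dx":0,"dy":0,"dz":0,"rx":0,"ry":0,"rz":0}
    - {"dx":0,"dy":0,"dz":0,"rx":0,"ry":0,"rz":0}
  gripper: 0.085

```text
t: 23.42
position: [480.6, -167.9, 34.2]
ee_rot: [1.919, 2.486, 0.001]
force: [0.4, -0.2, 0.5]
grip_width: 0.996
grip_force: 0.0
```

Call:
arm_command:
  moves:
    - {"dx":0,"dy":0,"dz":0,"rx":0,"ry":0,"rz":0}
    - {"dx":0,"dy":0,"dz":0,"rx":0,"ry":0,"rz":0}
    - {"dx":0,"dy":0,"dz":0,"rx":0,"ry":0,"rz":0}
    - {"dx":0,"dy":0,"dz":0,"rx":0,"ry":0,"rz":0}
    - {"dx":0,"dy":0,"dz":0,"rx":0,"ry":0,"rz":0}
    - {"dx":0,"dy":0,"dz":0,"rx":0,"ry":0,"rz":0}
    - {"dx":0,"dy":0,"dz":0,"rx":0,"ry":0,"rz":0}
    - {"dx":0,"dy":0,"dz":0,"rx":0,"ry":0,"rz":0}
    - {"dx":0,"dy":0,"dz":0,"rx":0,"ry":0,"rz":0}
  gripper: 0.03

```text
t: 24.17
position: [480.9, -168.0, 34.4]
ee_rot: [1.919, 2.485, 0.001]
force: [-0.6, 0.2, 6.7]
grip_width: 0.499
grip_force: 60.6
```

Call:
arm_command:
  moves:
    - {"dx":0,"dy":0,"dz":0.005,"rx":0,"ry":0,"rz":0}
    - {"dx":0,"dy":0,"dz":0.01,"rx":0,"ry":0,"rz":0}
    - {"dx":0,"dy":0,"dz":0.015,"rx":0,"ry":0,"rz":0}
    - {"dx":0,"dy":0,"dz":0.02,"rx":0,"ry":0,"rz":0}
    - {"dx":0,"dy":0,"dz":0.02,"rx":0,"ry":0,"rz":0}
    - {"dx":0,"dy":0,"dz":0.02,"rx":0,"ry":0,"rz":0}
    - {"dx":0,"dy":0,"dz":0.02,"rx":0,"ry":0,"rz":0}
    - {"dx":0,"dy":0,"dz":0.01,"rx":0,"ry":0,"rz":0}
    - {"dx":0,"dy":0,"dz":0,"rx":0,"ry":0,"rz":0}
  gripper: 0.03

```text
t: 24.92
position: [481.4, -168.2, 156.2]
ee_rot: [1.917, 2.483, 0.002]
force: [0.4, 0.3, -2.3]
grip_width: 0.502
grip_force: 60.9
```

Call:
arm_command:
  moves:
    - {"dx":0.004,"dy":0.013,"dz":0,"rx":0,"ry":0,"rz":-0.4}
    - {"dx":0.004,"dy":0.025,"dz":0,"rx":0,"ry":0,"rz":-0.4}
    - {"dx":0.004,"dy":0.0325,"dz":0,"rx":0,"ry":0,"rz":-0.4}
    - {"dx":0.004,"dy":0.0325,"dz":0,"rx":0,"ry":0,"rz":-0.4}
    - {"dx":0.004,"dy":0.0325,"dz":0,"rx":0,"ry":0,"rz":-0.4}
    - {"dx":0.004,"dy":0.0325,"dz":0,"rx":0,"ry":0,"rz":-0.4}
    - {"dx":0.004,"dy":0.0325,"dz":0,"rx":0,"ry":0,"rz":-0.4}
    - {"dx":0.004,"dy":0.0325,"dz":0,"rx":0,"ry":0,"rz":-0.4}
    - {"dx":0.004,"dy":0.0325,"dz":0,"rx":0,"ry":0,"rz":-0.4}
    - {"dx":0.005,"dy":0.0325,"dz":0,"rx":0,"ry":0,"rz":-0.4}
    - {"dx":0.005,"dy":0.0325,"dz":0,"rx":0,"ry":0,"rz":-0.4}
    - {"dx":0.005,"dy":0.0025,"dz":0,"rx":0,"ry":0,"rz":-0.4}
    - {"dx":0,"dy":0,"dz":0,"rx":0,"ry":0,"rz":0}
    - {"dx":0,"dy":0,"dz":0,"rx":0,"ry":0,"rz":0}
    - {"dx":0,"dy":0,"dz":0,"rx":0,"ry":0,"rz":0}
  gripper: 0.03

```text
t: 26.17
position: [530.5, 163.8, 152.3]
ee_rot: [-2.478, -1.931, 0.003]
force: [-1.1, -0.3, -0.9]
grip_width: 0.501
grip_force: 61.0
```

Call:
arm_command:
  moves:
    - {"dx":0,"dy":0,"dz":-0.01,"rx":0,"ry":0,"rz":0}
    - {"dx":0,"dy":0,"dz":-0.02,"rx":0,"ry":0,"rz":0}
    - {"dx":0,"dy":0,"dz":-0.02,"rx":0,"ry":0,"rz":0}
    - {"dx":0,"dy":0,"dz":-0.02,"rx":0,"ry":0,"rz":0}
    - {"dx":0,"dy":0,"dz":-0.02,"rx":0,"ry":0,"rz":0}
    - {"dx":0,"dy":0,"dz":-0.02,"rx":0,"ry":0,"rz":0}
    - {"dx":0,"dy":0,"dz":-0.01,"rx":0,"ry":0,"rz":0}
    - {"dx":0,"dy":0,"dz":-0.004,"rx":0,"ry":0,"rz":0}
    - {"dx":0,"dy":0,"dz":0,"rx":0,"ry":0,"rz":0}
    - {"dx":0,"dy":0,"dz":0,"rx":0,"ry":0,"rz":0}
    - {"dx":0,"dy":0,"dz":0,"rx":0,"ry":0,"rz":0}
  gripper: 0.03

```text
t: 27.08
position: [531.8, 165.4, 30.5]
ee_rot: [2.478, 1.93, 0.003]
force: [0.4, 0.0, -0.8]
grip_width: 0.503
grip_force: 61.0
```

Call:
arm_command:
  moves:
    - {"dx":0,"dy":0,"dz":-0.004,"rx":0,"ry":0,"rz":0}
    - {"dx":0,"dy":0,"dz":-0.004,"rx":0,"ry":0,"rz":0}
    - {"dx":0,"dy":0,"dz":-0.002,"rx":0,"ry":0,"rz":0}
    - {"dx":0,"dy":0,"dz":-0.001,"rx":0,"ry":0,"rz":0}
    - {"dx":0,"dy":0,"dz":0,"rx":0,"ry":0,"rz":0}
    - {"dx":0,"dy":0,"dz":0,"rx":0,"ry":0,"rz":0}
    - {"dx":0,"dy":0,"dz":0,"rx":0,"ry":0,"rz":0}
  gripper: 0.03

```text
t: 27.67
position: [531.1, 165.2, 19.5]
ee_rot: [2.477, 1.931, 0.0]
force: [-5.0, -2.0, 11.8]
grip_width: 0.498
grip_force: 62.3
```

Call:
arm_command:
  moves:
    - {"dx":0,"dy":0,"dz":0,"rx":0,"ry":0,"rz":0}
    - {"dx":0,"dy":0,"dz":0,"rx":0,"ry":0,"rz":0}
    - {"dx":0,"dy":0,"dz":0,"rx":0,"ry":0,"rz":0}
    - {"dx":0,"dy":0,"dz":0,"rx":0,"ry":0,"rz":0}
    - {"dx":0,"dy":0,"dz":0,"rx":0,"ry":0,"rz":0}
    - {"dx":0,"dy":0,"dz":0,"rx":0,"ry":0,"rz":0}
    - {"dx":0,"dy":0,"dz":0.01,"rx":0,"ry":0,"rz":0}
    - {"dx":0,"dy":0,"dz":0.02,"rx":0,"ry":0,"rz":0}
    - {"dx":0,"dy":0,"dz":0.03,"rx":0,"ry":0,"rz":0}
    - {"dx":0,"dy":0,"dz":0.03,"rx":0,"ry":0,"rz":0}
    - {"dx":0,"dy":0,"dz":0.03,"rx":0,"ry":0,"rz":0}
    - {"dx":0,"dy":0,"dz":0.03,"rx":0,"ry":0,"rz":0}
    - {"dx":0,"dy":0,"dz":0.015,"rx":0,"ry":0,"rz":0}
    - {"dx":0,"dy":0,"dz":0,"rx":0,"ry":0,"rz":0}
    - {"dx":0,"dy":0,"dz":0,"rx":0,"ry":0,"rz":0}
  gripper: 0.085

```text
t: 28.92
position: [531.4, 165.4, 184.7]
ee_rot: [2.477, 1.93, 0.004]
force: [0.3, -0.3, 0.1]
grip_width: 0.994
grip_force: 0.0
```

Call:
arm_command:
  moves:
    - {"dx":-0.005,"dy":-0.013,"dz":0,"rx":0,"ry":0,"rz":0.4}
    - {"dx":-0.005,"dy":-0.022,"dz":0,"rx":0,"ry":0,"rz":0.4}
    - {"dx":-0.0055,"dy":-0.024,"dz":0,"rx":0,"ry":0,"rz":0.4}
    - {"dx":-0.0055,"dy":-0.024,"dz":0,"rx":0,"ry":0,"rz":0.4}
    - {"dx":-0.006,"dy":-0.024,"dz":0,"rx":0,"ry":0,"rz":0.4}
    - {"dx":-0.006,"dy":-0.024,"dz":0,"rx":0,"ry":0,"rz":0.4}
    - {"dx":-0.006,"dy":-0.024,"dz":0,"rx":0,"ry":0,"rz":0.4}
    - {"dx":-0.006,"dy":-0.024,"dz":0,"rx":0,"ry":0,"rz":0.4}
    - {"dx":-0.006,"dy":-0.024,"dz":0,"rx":0,"ry":0,"rz":0.4}
    - {"dx":-0.006,"dy":-0.024,"dz":0,"rx":0,"ry":0,"rz":0.4}
    - {"dx":-0.006,"dy":-0.024,"dz":0,"rx":0,"ry":0,"rz":0.4}
    - {"dx":-0.005,"dy":-0.016,"dz":0,"rx":0,"ry":0,"rz":0.4}
    - {"dx":0,"dy":0,"dz":0,"rx":0,"ry":0,"rz":0}
    - {"dx":0,"dy":0,"dz":0,"rx":0,"ry":0,"rz":0}
    - {"dx":0,"dy":0,"dz":0,"rx":0,"ry":0,"rz":0}
  gripper: 0.085

```text
t: 30.17
position: [462.6, -100.9, 182.5]
ee_rot: [-1.919, -2.485, 0.0]
force: [-0.9, 1.2, 1.1]
grip_width: 0.997
grip_force: 0.0
```

Call:
arm_command:
  moves:
    - {"dx":0,"dy":0,"dz":-0.01,"rx":0,"ry":0,"rz":0}
    - {"dx":0,"dy":0,"dz":-0.02,"rx":0,"ry":0,"rz":0}
    - {"dx":0,"dy":0,"dz":-0.02,"rx":0,"ry":0,"rz":0}
    - {"dx":0,"dy":0,"dz":-0.02,"rx":0,"ry":0,"rz":0}
    - {"dx":0,"dy":0,"dz":-0.02,"rx":0,"ry":0,"rz":0}
    - {"dx":0,"dy":0,"dz":-0.01,"rx":0,"ry":0,"rz":0}
    - {"dx":0,"dy":0,"dz":0,"rx":0,"ry":0,"rz":0}
    - {"dx":0,"dy":0,"dz":0,"rx":0,"ry":0,"rz":0}
    - {"dx":0,"dy":0,"dz":0,"rx":0,"ry":0,"rz":0}
  gripper: 0.085

```text
t: 30.92
position: [463.7, -101.5, 84.2]
ee_rot: [1.919, 2.486, 0.001]
force: [0.5, 0.3, 0.4]
grip_width: 0.994
grip_force: 0.0
```

Call:
arm_command:
  moves:
    - {"dx":0,"dy":-0.0005,"dz":-0.015,"rx":0,"ry":0,"rz":0}
    - {"dx":0,"dy":0,"dz":-0.015,"rx":0,"ry":0,"rz":0}
    - {"dx":0,"dy":0,"dz":-0.014,"rx":0,"ry":0,"rz":0}
    - {"dx":0,"dy":0,"dz":-0.006,"rx":0,"ry":0,"rz":0}
    - {"dx":0,"dy":0,"dz":0,"rx":0,"ry":0,"rz":0}
    - {"dx":0,"dy":0,"dz":0,"rx":0,"ry":0,"rz":0}
  gripper: 0.085

```text
t: 31.42
position: [463.5, -102.4, 34.1]
ee_rot: [1.919, 2.486, 0.001]
force: [-0.3, -1.1, -0.0]
grip_width: 0.996
grip_force: 0.0
```

Call:
arm_command:
  moves:
    - {"dx":0,"dy":0,"dz":0,"rx":0,"ry":0,"rz":0}
    - {"dx":0,"dy":0,"dz":0,"rx":0,"ry":0,"rz":0}
    - {"dx":0,"dy":0,"dz":0,"rx":0,"ry":0,"rz":0}
    - {"dx":0,"dy":0,"dz":0,"rx":0,"ry":0,"rz":0}
    - {"dx":0,"dy":0,"dz":0,"rx":0,"ry":0,"rz":0}
    - {"dx":0,"dy":0,"dz":0,"rx":0,"ry":0,"rz":0}
    - {"dx":0,"dy":0,"dz":0,"rx":0,"ry":0,"rz":0}
    - {"dx":0,"dy":0,"dz":0,"rx":0,"ry":0,"rz":0}
    - {"dx":0,"dy":0,"dz":0,"rx":0,"ry":0,"rz":0}
  gripper: 0.03

```text
t: 32.17
position: [463.9, -102.4, 34.3]
ee_rot: [1.919, 2.485, 0.001]
force: [-0.9, 0.4, 6.8]
grip_width: 0.503
grip_force: 60.7
```

Call:
arm_command:
  moves:
    - {"dx":0,"dy":0,"dz":0.005,"rx":0,"ry":0,"rz":0}
    - {"dx":0,"dy":0,"dz":0.01,"rx":0,"ry":0,"rz":0}
    - {"dx":0,"dy":0,"dz":0.015,"rx":0,"ry":0,"rz":0}
    - {"dx":0,"dy":0,"dz":0.02,"rx":0,"ry":0,"rz":0}
    - {"dx":0,"dy":0,"dz":0.02,"rx":0,"ry":0,"rz":0}
    - {"dx":0,"dy":0,"dz":0.02,"rx":0,"ry":0,"rz":0}
    - {"dx":0,"dy":0,"dz":0.02,"rx":0,"ry":0,"rz":0}
    - {"dx":0,"dy":0,"dz":0.01,"rx":0,"ry":0,"rz":0}
    - {"dx":0,"dy":0,"dz":0,"rx":0,"ry":0,"rz":0}
  gripper: 0.03

```text
t: 32.92
position: [464.4, -102.5, 156.0]
ee_rot: [1.917, 2.483, 0.002]
force: [-0.3, 0.6, -1.3]
grip_width: 0.498
grip_force: 60.9
```

Call:
arm_command:
  moves:
    - {"dx":0.004,"dy":0.01,"dz":0,"rx":0,"ry":0,"rz":-0.4}
    - {"dx":0.004,"dy":0.017,"dz":0,"rx":0,"ry":0,"rz":-0.4}
    - {"dx":0.004,"dy":0.0185,"dz":0,"rx":0,"ry":0,"rz":-0.4}
    - {"dx":0.004,"dy":0.0185,"dz":0,"rx":0,"ry":0,"rz":-0.4}
    - {"dx":0.004,"dy":0.0185,"dz":0,"rx":0,"ry":0,"rz":-0.4}
    - {"dx":0.004,"dy":0.0185,"dz":0,"rx":0,"ry":0,"rz":-0.4}
    - {"dx":0.004,"dy":0.0185,"dz":0,"rx":0,"ry":0,"rz":-0.4}
    - {"dx":0.004,"dy":0.0185,"dz":0,"rx":0,"ry":0,"rz":-0.4}
    - {"dx":0.005,"dy":0.0185,"dz":0,"rx":0,"ry":0,"rz":-0.4}
    - {"dx":0.005,"dy":0.0185,"dz":0,"rx":0,"ry":0,"rz":-0.4}
    - {"dx":0.005,"dy":0.0185,"dz":0,"rx":0,"ry":0,"rz":-0.4}
    - {"dx":0.005,"dy":0.0085,"dz":0,"rx":0,"ry":0,"rz":-0.4}
    - {"dx":0,"dy":0,"dz":0,"rx":0,"ry":0,"rz":0}
    - {"dx":0,"dy":0,"dz":0,"rx":0,"ry":0,"rz":0}
    - {"dx":0,"dy":0,"dz":0,"rx":0,"ry":0,"rz":0}
  gripper: 0.03

```text
t: 34.17
position: [514.4, 98.7, 152.4]
ee_rot: [-2.477, -1.931, 0.003]
force: [0.4, -0.5, -1.5]
grip_width: 0.506
grip_force: 60.9
```

Call:
arm_command:
  moves:
    - {"dx":0,"dy":0,"dz":-0.01,"rx":0,"ry":0,"rz":0}
    - {"dx":0,"dy":0,"dz":-0.02,"rx":0,"ry":0,"rz":0}
    - {"dx":0,"dy":0,"dz":-0.02,"rx":0,"ry":0,"rz":0}
    - {"dx":0,"dy":0,"dz":-0.02,"rx":0,"ry":0,"rz":0}
    - {"dx":0,"dy":0,"dz":-0.02,"rx":0,"ry":0,"rz":0}
    - {"dx":0,"dy":0,"dz":-0.02,"rx":0,"ry":0,"rz":0}
    - {"dx":0,"dy":0,"dz":-0.01,"rx":0,"ry":0,"rz":0}
    - {"dx":0,"dy":0,"dz":-0.004,"rx":0,"ry":0,"rz":0}
    - {"dx":0,"dy":0,"dz":0,"rx":0,"ry":0,"rz":0}
    - {"dx":0,"dy":0,"dz":0,"rx":0,"ry":0,"rz":0}
    - {"dx":0,"dy":0,"dz":0,"rx":0,"ry":0,"rz":0}
  gripper: 0.03

```text
t: 35.08
position: [515.9, 99.8, 30.5]
ee_rot: [2.477, 1.93, 0.003]
force: [1.0, -0.7, -1.5]
grip_width: 0.498
grip_force: 61.0
```

Call:
arm_command:
  moves:
    - {"dx":0,"dy":0,"dz":-0.004,"rx":0,"ry":0,"rz":0}
    - {"dx":0,"dy":0,"dz":-0.004,"rx":0,"ry":0,"rz":0}
    - {"dx":0,"dy":0,"dz":-0.002,"rx":0,"ry":0,"rz":0}
    - {"dx":0,"dy":0,"dz":-0.001,"rx":0,"ry":0,"rz":0}
    - {"dx":0,"dy":0,"dz":0,"rx":0,"ry":0,"rz":0}
    - {"dx":0,"dy":0,"dz":0,"rx":0,"ry":0,"rz":0}
    - {"dx":0,"dy":0,"dz":0,"rx":0,"ry":0,"rz":0}
  gripper: 0.03

```text
t: 35.67
position: [515.1, 99.6, 19.4]
ee_rot: [2.477, 1.931, 0.0]
force: [-5.6, -3.0, 12.1]
grip_width: 0.499
grip_force: 62.4
```

Contact at the floor again. Releasing, rising, and moving back for a check.

Call:
arm_command:
  moves:
    - {"dx":0,"dy":0,"dz":0,"rx":0,"ry":0,"rz":0}
    - {"dx":0,"dy":0,"dz":0,"rx":0,"ry":0,"rz":0}
    - {"dx":0,"dy":0,"dz":0,"rx":0,"ry":0,"rz":0}
    - {"dx":0,"dy":0,"dz":0,"rx":0,"ry":0,"rz":0}
    - {"dx":0,"dy":0,"dz":0,"rx":0,"ry":0,"rz":0}
    - {"dx":0,"dy":0,"dz":0,"rx":0,"ry":0,"rz":0}
    - {"dx":0,"dy":0,"dz":0.01,"rx":0,"ry":0,"rz":0}
    - {"dx":0,"dy":0,"dz":0.02,"rx":0,"ry":0,"rz":0}
    - {"dx":0,"dy":0,"dz":0.03,"rx":0,"ry":0,"rz":0}
    - {"dx":0,"dy":0,"dz":0.03,"rx":0,"ry":0,"rz":0}
    - {"dx":0,"dy":0,"dz":0.03,"rx":0,"ry":0,"rz":0}
    - {"dx":0,"dy":0,"dz":0.03,"rx":0,"ry":0,"rz":0}
    - {"dx":0.01,"dy":0.03,"dz":0.025,"rx":0,"ry":0,"rz":0}
    - {"dx":0.01,"dy":0.03,"dz":0.02,"rx":0,"ry":0,"rz":0}
    - {"dx":0.005,"dy":0.03,"dz":0.02,"rx":0,"ry":0,"rz":0}
    - {"dx":0,"dy":0.015,"dz":0,"rx":0,"ry":0,"rz":0}
    - {"dx":0,"dy":0,"dz":0,"rx":0,"ry":0,"rz":0}
    - {"dx":0,"dy":0,"dz":0,"rx":0,"ry":0,"rz":0}
    - {"dx":0,"dy":0,"dz":0,"rx":0,"ry":0,"rz":0}
  gripper: 0.085

```text
t: 37.25
position: [539.8, 203.6, 233.1]
ee_rot: [2.478, 1.93, -0.002]
force: [1.1, -0.8, 0.2]
grip_width: 0.993
grip_force: 0.0
```

Run:
```python
from h import *
s=observe();im=grab_frame("wrist");print(s['t'],s['position'],yaw(s))
cv2.imwrite('pics/w6.png',im[:,:,::-1])
K,C=cam("wrist",s)
for o in("yellow","blue","green","red"):
  for d in tip_of("wrist","mould_"+o)[:1]:print(o,d['position'],round(d['confidence'],2),toworld(K,C,d['position'],7))
im=grab_frame("side");c=im[150:300,260:420]
cv2.imwrite('pics/s3.png',cv2.resize(c,(0,0),fx=5,fy=4)[:600,:,::-1])
```

```text
37.25 [539.81852516 203.64033411 233.10333554] -0.24746497937061668
yellow [245.0, 379.8] 0.85 [[406.39006633  17.81776101]]
blue [317.4, 237.4] 0.94 [[530.15330806 165.77109089]]
green [316.0, 168.8] 0.83 [[545.71184884 233.19280683]]
red [317.0, 96.1] 0.66 [[562.57182955 296.26350711]]
```

View pics/w6.png

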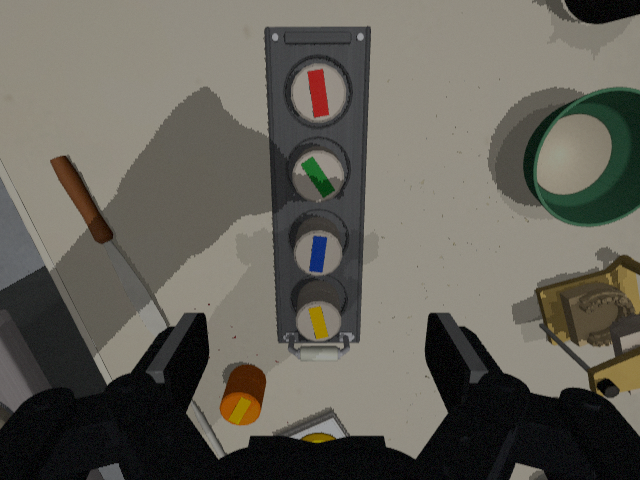

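View pics/s3.png

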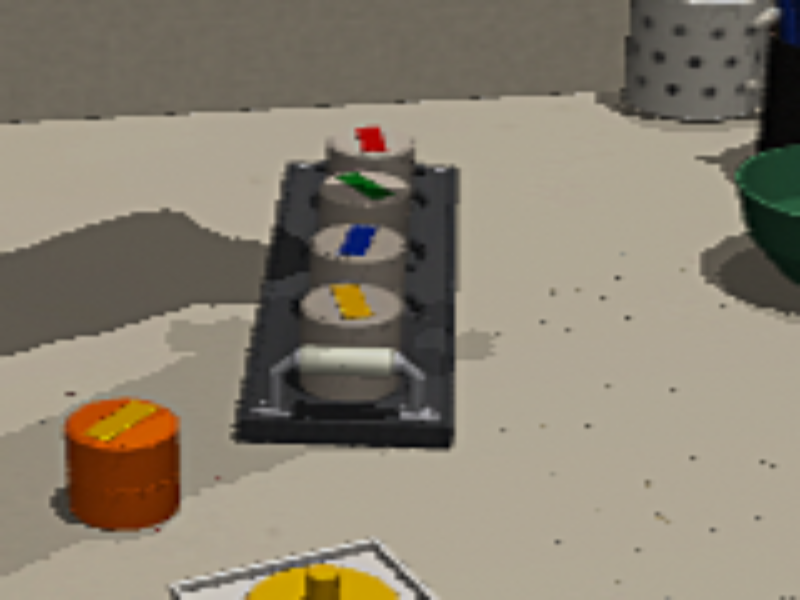

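All four moulds stand upright in their seats: yellow next to the handle at (319,321), then blue (318,253), green (318,176) and red (319,92). The gripper is clear.

```bash
python3 -c "
from station import *
print(finish_job())"
```

```text
the job is handed in; nothing more can be done
None
```

The job is handed in at about 37 s of the allowed 106 s: from the handle outwards the moulds stand yellow, blue, green, red, upright in their seats in the final wrist and side pictures, but the hand-in call gave no verdict.

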